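# Open a bench oven with a lift-paddle latch

### The arm

A 6-joint arm with a two-finger parallel gripper is mounted at the origin on the work surface. World frame = base frame: x ahead of the robot, y to its left, z up, the work surface at z = 0. Lengths are in m, angles in rad, forces in N, time in s.
With the tool pointing down it reaches from about 0.375 to 0.975 m from the base axis. Payload 3.8 kg.
Tool frame: the origin (TCP) lies between the finger pads; the fingertips stand 22 mm ahead of it and the grasp point (between the pads) lies 3 mm ahead of it (bot.finger_overhang is the distance from the TCP to the fingertips, in m); x points along the fingers, y is the direction in which the jaws open and shut, and the axes are right-handed (so a half turn about x gives the same grasp; the last joint's range is limited). The gripper opens to 85 mm and grips with 20 to 120 N. Pads are 22 mm wide; open, the fingers measure 114 mm over their backs; the gripper's body (76 mm by 85 mm) begins 54 mm behind the grasp point. The pads swing forward as they close: fully open they stand 13 mm farther back than shut.
Start: joints at [-1.274, 0.264, 1.604, -0, 1.274, -0.037], TCP at [0.221, -0.638, 0.253] pointing down, gripper open.
Joint ranges: [-2.63, 2.63], [-0.94, 2.18], [0.31, 2.57], [-1.31, 4.45], [0, 2.66], [-2.55, 2.55]. Speed limits (rad/s): [2.57, 2.57, 3.14, 3.14, 3.14, 3.14].

### API

Orientations are given as a rotation vector (axis times angle).
In Python, from workcell import bot gives the robot as it stands. The module is installed in compiled form; this text tells all that it offers.
- The arm moves only by the tool arm_command, never from a script. Its argument "series" is a list that holds one entry, the list of rows, each a list of 7 numbers: the turn, a rotation vector about the tool's x, y, z in rad, then the shift along the tool's x, y, z in cm, then the opening, from 0 (shut) to 1 (fully open). In form: [[[rx, ry, rz, x, y, z, grip], ...]]. A call has 1 to 10 rows; each row shifts and turns the pose as measured when the row begins, along the tool's axes as they then stand; what a row does not reach is not made up. A row lasts 1/10 s, in which the tool goes at most 50 mm and 8.59 degrees, less where a joint would pass 70% of its speed; a pose out of reach is approached as far as the arm can. A call is refused whole if a number of a shift passes 5 or a number of a turn 0.15, either way. A call with a gripper value outside its range is refused whole. The fingers move at their own pace and stop on an object; "newtons" is the grip in N (left out, the last holds). Time passes only in rows, so rows that do not move let the fingers close. It gives the time, the measured TCP pose, the force and the opening at its end, in the units of the state.
- bot.read_state(): the state, without advancing time (a new reading comes with each control period).
- bot.read_camera(name): name is "scene" or "side" or "wrist"; returns (picture, depth): 384x512x3 uint8, blue, green, red; 384x512 float32, m along the optical axis (not along the pixel's ray), 0 where there is no reading.
- bot.camera_info(name): a dict with "K" (3x3 intrinsics, pixels), "extrinsics" (4x4, takes a point from camera to world coordinates). Camera axes: x right, y down, z forward; pixel columns grow to the right and rows downward; lengths in m; the calibration is good to about 2 mm. A picture is of the moment at which its call begins: read the wrist's pose just before it. camera_info takes no time and is no camera call; for the wrist camera it gives the pose at the moment of the call.
- bot.finish_job(): hands the job in, once; it reports no verdict.
The state is a dict: "time": time; "q": joint angles; "joint_vel": joint speeds; "joint_torque": joint torques, N m; "tool_pos": TCP position; "tcp_rot": TCP orientation; "wrist_force": force on the tool from outside, world axes, zero at the start; "torque": the same for the moment, N m; "width": opening from 0.0 (shut) to 1.0 (fully open).
Only numpy, scipy, OpenCV 4.12 (cv2) and the standard library are available. Lean on these libraries where they do the work, as an engineer would, in place of code of your own. Each camera call takes 0.05 s, during which the arm holds its last target.

### The job

Open the small oven on the counter: lift the black paddle on its door until the latch is felt to come free, keep it lifted while you draw the door off the frame, then swing the door wide open (60 to 90 degrees) and let go of it. Be gentle with the latch: do not pull hard on the door while it is still caught and do not force the paddle up against its stop. Leave the mug, the bowl and the jar where they stand.

Things in the scene. Friction and masses are not known exactly. Their poses are not given: they have to be found in the camera images.
- oven: Fixed steel bench-top oven, 260 deep (x), 320 wide (y), 200 high (z). Origin: centre of its underside, on the counter. Its -x axis points out of its front, z up. Facing the front, the door is at the left (+y), a flat control column 83 wide at the right. Door face at x = -130; door 230 wide, 22 thick, z = 15 to 186, from y = +155 (hinge) to y = -75.
- door (a joint): Swing of the oven door, rad: 0 shut, grows as it opens, stop at 1.8. Seen from above it opens clockwise about the vertical line through door_hinge. A stiff hinge (about 1 N at the paddle), no spring: it stays where it is left. Latched, it has about 2 mm of play at the paddle, then is held firmly.
- door_hinge (a point): Point on the door's vertical hinge line, in the plane of its face, 155 above the counter (the height of the paddle's pivot). It turns with the door; with the door shut its axes are the oven's.
- paddle: Black paddle. Origin: its pivot on the door's face, 205 from the hinge line, 155 above the counter. Its -x axis points along the tab, out of the door, level at rest; lifting the tab's outer end tilts it about its level y axis (40 degrees at most) and so drives the hidden pawl down. Return spring: about 3 N at paddle_grip at rest, rising evenly to 5 N when 28 mm up.
- paddle_grip (a point): Point to hold the tab: mid-height and mid-width, 50 out from the pivot. Tab 24 wide (along the door), 12 thick, reaching from 12 to 79 out from the door's face, with a bead 18 thick at its end; nothing stands out of the door within 60 mm to each side. Pinched across its width from above, it can tilt between the fingers.
- pawl: Steel pawl hidden behind the door's free edge, 0.9 mm down per mm of lift at paddle_grip. It clears the lip of its slot in the oven frame when that point is 4 to 26 mm up (unseen, differs each time); 2.4 mm more lift brings it to a firm stop; held lightly there, the door still draws free. 20 mm of door travel at the paddle takes it out of the slot. It bears 15 N at most.
- mug_mid (a point): Blue mug, 80 across, 95 high, loose on the counter; centre, half-way up.
- bowl_mid (a point): White bowl, 130 across, 55 high, loose on the counter; centre, half-way up.
- jar_mid (a point): Amber jar with an orange cap, 64 across, 85 high, loose on top of the oven towards its back; centre, half-way up.

How it is judged:
On the way, in this order (a step that is already met when the one before it is completed fails the run):
1. the paddle is lifted while the door is still shut (angle between paddle's own z axis and vertical above 0.05 rad and value of joint door below 0.06 rad), for 0.1 s.
2. the door is swung open (value of joint door above 1 rad), for 0.1 s.
At the end, for the whole second after the job is handed in: The oven door stands open at 1.0 to 1.7 rad (57 to 97 degrees), let go and at rest, with the paddle back level (within 0.05 rad); mug, bowl and jar are within 20 mm of where they stood (value of joint door between 1 and 1.7 rad and angular speed of paddle below 0.05 rad/s and angle between paddle's own z axis and vertical below 0.05 rad and distance of each of mug_mid, bowl_mid, jar_mid from where it was at the start of the episode below 0.02 m); the robot touches nothing.
It fails at once if the hidden pawl is forced against its slot with more than 15 N, by pulling on the latched door or by forcing the paddle up (contact force between pawl and oven above 15 N).
It fails at once if the mug is knocked more than 20 mm away (distance of mug_mid from where it was at the start of the episode above 0.02 m).
It fails at once if the bowl is knocked more than 20 mm away (distance of bowl_mid from where it was at the start of the episode above 0.02 m).
It fails at once if the jar is knocked more than 20 mm away (distance of jar_mid from where it was at the start of the episode above 0.02 m).
It also fails if it takes over 72 s, if anything falls off the work surface, if the arm or the gripper's body presses on something with over 40 N, if the wrist force passes 120 N, or if a joint passes its speed limit or range.

## Working session

There is one attempt and no reset: what is moved stays moved. The work goes in short steps, Python scripts to look and compute and a tool call to move; the robot and the scene stay as the last step left them, time stands still between calls to the robot, and variables do not carry over. Pictures are saved under pics/ and viewed, and the job is handed in when it is done.

Besides the shell and the picture viewer there is one more tool, called as name(argument=value, ...) on one line, values as JSON. arm_command: Moves the arm, as the interface text tells. Its arguments: {"type":"object","properties":{"series":{"type":"array"},"newtons":{"type":"number"}},"required":["series"]}

```bash
mkdir -p pics; ls; python3 - <<'E'
from workcell import bot
import cv2,numpy as np
print(bot.read_state())
for n in ["scene","side","wrist"]:
    i=bot.camera_info(n); p,d=bot.read_camera(n)
    cv2.imwrite(f"pics/{n}0.png",p); np.savez(f"{n}0.npz",p=p,d=d,K=i["K"],E=i["extrinsics"])
    print(n,np.round(i["K"],1).tolist(),np.round(i["extrinsics"],3).tolist())
E
```

```text
pics
{'time': 0.0, 'q': array([-1.27388956e+00,  2.64743841e-01,  1.60537089e+00, -1.09122656e-05,
        1.27367380e+00, -3.69143494e-02]), 'joint_vel': array([ 0.00054666, -0.00029095,  0.00079598, -0.00068639, -0.00084576,
        0.00301159]), 'joint_torque': array([-3.65431169e-04, -5.15107369e+01, -3.67317224e+01,  2.94241472e-04,
        1.30352468e-02,  2.15473420e-05]), 'tool_pos': array([ 0.22095672, -0.63710014,  0.25196991]), 'tcp_rot': array([ 2.04108459,  0.34618503, -2.04169528]), 'wrist_force': array([-0.75937326, -0.46083244, -0.02349299]), 'torque': array([-0.00885637,  0.04624555, -0.00322757]), 'width': 1.0027974111189657}
scene [[386.5, 0.0, 260.8], [0.0, 386.5, 191.0], [0.0, 0.0, 1.0]] [[0.962, 0.215, -0.168, 0.802], [0.273, -0.774, 0.571, -0.68], [-0.008, -0.595, -0.804, 1.077], [0.0, 0.0, 0.0, 1.0]]
side [[364.2, 0.0, 258.1], [0.0, 364.2, 186.4], [0.0, 0.0, 1.0]] [[-0.837, -0.349, 0.421, 0.145], [-0.547, 0.508, -0.665, 0.674], [0.018, -0.788, -0.616, 0.831], [0.0, 0.0, 0.0, 1.0]]
wrist [[285.3, 0.0, 254.1], [0.0, 285.3, 195.2], [0.0, 0.0, 1.0]] [[0.327, -0.9, -0.288, 0.293], [-0.945, -0.313, -0.098, -0.613], [-0.002, 0.304, -0.953, 0.373], [0.0, 0.0, 0.0, 1.0]]
```

View pics/scene0.png

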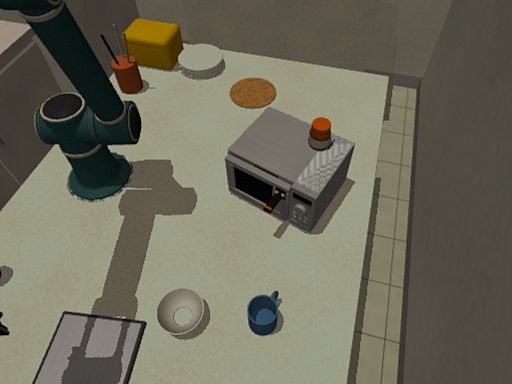

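View pics/side0.png

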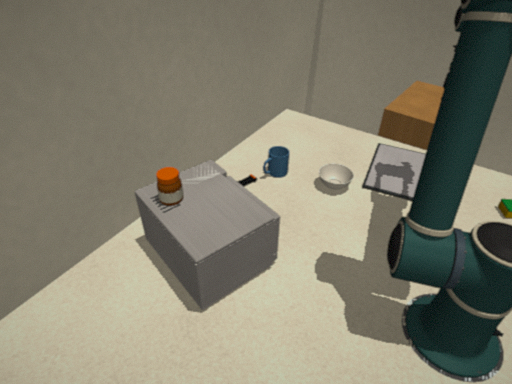

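View pics/wrist0.png

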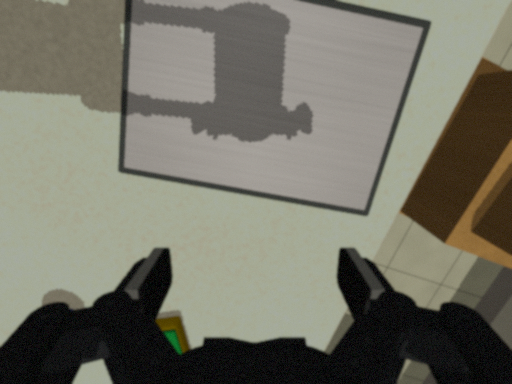

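The scene view shows the oven with its front facing the camera, the black paddle near (275,202), jar at (320,130), mug at (263,315) and bowl at (181,312). The side view shows the oven top and jar. Next I'll measure the oven pose from depth.

```bash
cat > h.py <<'E'
import numpy as np,cv2
def cloud(n):
    f=np.load(n); p,d,K,E=f["p"],f["d"],f["K"],f["E"]
    v,u=np.indices(d.shape); X=np.stack([(u-K[0,2])/K[0,0]*d,(v-K[1,2])/K[1,1]*d,d],-1)@E[:3,:3].T+E[:3,3]
    X[d<=0]=np.nan
    return p,d,X,K,E
E
python3 - <<'E'
from h import *
for n in ["scene","side"]:
    p,d,X,K,E=cloud(n+"0.npz")
    c=(300,150) if n=="scene" else (200,205)
    z=X[...,2]
    m=((abs(z-0.2)<0.012)).astype(np.uint8)
    k,l,s,_=cv2.connectedComponentsWithStats(m)
    b=1+np.argmax(s[1:,4]); mm=l==b
    print(n,s[b]); 
    P=X[mm]; print("z",np.median(P[:,2]))
    r=cv2.minAreaRect(P[:,:2].astype(np.float32)); print(r); print(cv2.boxPoints(r))
    o=p.copy(); o[mm]=(0,255,0); cv2.imwrite(f"pics/{n}_top.png",o)
p,d,X,K,E=cloud("scene0.npz")
x0,y0=215,100
c=cv2.resize(p[y0:y0+140,x0:x0+150],None,fx=5,fy=4.2857,interpolation=cv2.INTER_CUBIC)
c=cv2.resize(p[100:240,215:365],None,fx=4,fy=4,interpolation=cv2.INTER_CUBIC);cv2.imwrite("pics/zoom0.png",c)
hsv=cv2.cvtColor(p,cv2.COLOR_BGR2HSV)
for v in range(188,216,3):
    print(v,[tuple(np.round(X[v,u],3)) for u in range(262,292,6)])
E
```

```text
scene [ 228  107  127   95 5780]
z 0.19895408062465203
((0.6576170325279236, 0.12463836371898651), (0.25668540596961975, 0.320832759141922), 72.55935668945312)
[[ 0.46610874  0.05027544]
 [ 0.7721922  -0.04588377]
 [ 0.8491253   0.19900128]
 [ 0.5430419   0.2951605 ]]
side [ 135  160  140  105 7072]
z 0.20016631537053464
((0.6576526165008545, 0.12831248342990875), (0.2542956471443176, 0.32151734828948975), 72.38658905029297)
[[ 0.46595624  0.05576982]
 [ 0.7724009  -0.04151909]
 [ 0.849349    0.20085515]
 [ 0.5429043   0.29814404]]
188 [(np.float64(0.602), np.float64(0.011), np.float64(0.121)), (np.float64(0.623), np.float64(0.003), np.float64(0.139)), (np.float64(0.645), np.float64(-0.008), np.float64(0.161)), (np.float64(0.664), np.float64(-0.017), np.float64(0.179)), (np.float64(0.682), np.float64(-0.019), np.float64(0.188))]
191 [(np.float64(0.602), np.float64(0.012), np.float64(0.105)), (np.float64(0.624), np.float64(0.0), np.float64(0.128)), (np.float64(0.645), np.float64(-0.008), np.float64(0.146)), (np.float64(0.666), np.float64(-0.02), np.float64(0.169)), (np.float64(0.684),
[... 1756 characters left out ...]
oat64(-0.017), np.float64(0.071)), (np.float64(0.688), np.float64(-0.023), np.float64(0.088))]
212 [(np.float64(0.604), np.float64(0.003), np.float64(-0.002)), (np.float64(0.65), np.float64(-0.094), np.float64(0.16)), (np.float64(0.648), np.float64(-0.01), np.float64(0.036)), (np.float64(0.668), np.float64(-0.015), np.float64(0.051)), (np.float64(0.689), np.float64(-0.021), np.float64(0.068))]
215 [(np.float64(0.607), np.float64(-0.009), np.float64(-0.0)), (np.float64(0.626), np.float64(-0.002), np.float64(-0.003)), (np.float64(0.648), np.float64(-0.01), np.float64(0.018)), (np.float64(0.669), np.float64(-0.017), np.float64(0.037)), (np.float64(0.689), np.float64(-0.022), np.float64(0.053))]
```

View pics/zoom0.png

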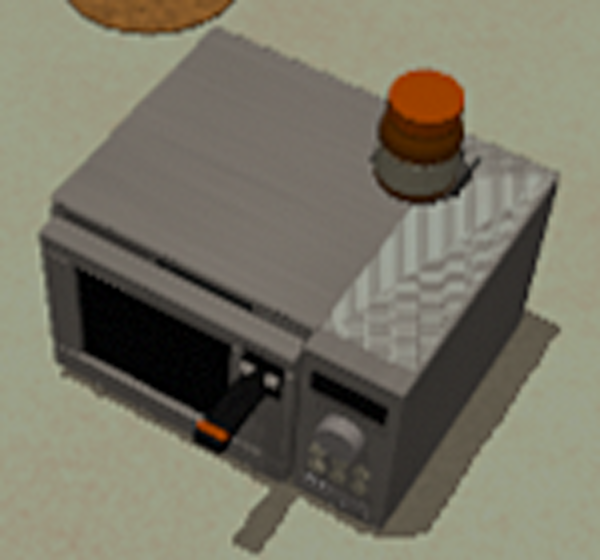

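View pics/scene_top.png

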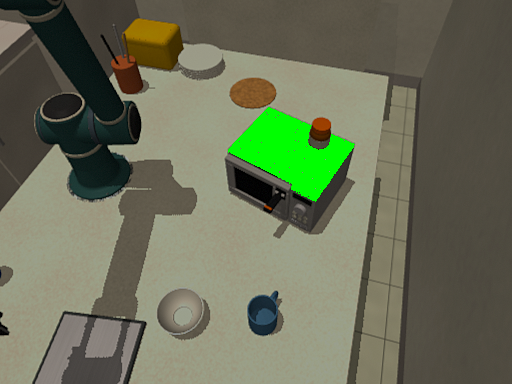

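```bash
cat >> h.py <<'E'
from scipy.spatial.transform import Rotation as R
def togo(s,pos,yaw):
    # tool x down, tool y horizontal at yaw(deg) (mod 180); returns rotvec in tool frame, shift in tool frame (cm)
    r0=R.from_rotvec(s["tcp_rot"])
    out=[]
    for k in (0,180):
        a=np.radians(yaw+k); y=np.array([np.cos(a),np.sin(a),0]); x=np.array([0,0,-1.]); z=np.cross(x,y)
        r1=R.from_matrix(np.c_[x,y,z]); out.append((r0.inv()*r1).as_rotvec())
    return [np.round(o,3) for o in out], np.round(r0.inv().apply(np.array(pos)-s["tool_pos"])*100,2)
E
python3 - <<'E'
from h import *
from workcell import bot
s=bot.read_state()
M=R.from_rotvec(s["tcp_rot"]).as_matrix(); print(np.round(M,3)); y=M[:,1]; print("yaw y",np.degrees(np.arctan2(y[1],y[0])))
p,d,X,K,E=cloud("scene0.npz")
hsv=cv2.cvtColor(p,cv2.COLOR_BGR2HSV)
for nm,(u,v) in dict(mug=(263,315),bowl=(181,312),jar=(320,127)).items(): print(nm,np.round(X[v,u],3), np.round(np.nanmedian(X[v-8:v+8,u-8:u+8].reshape(-1,3),0),3))
# orange stripe on tab, tab points
ox=np.array([.300,.954]);oy=np.array([-.954,.300]);c=np.array([.6576,.1265])
L=np.stack([(X[...,:2]-c)@ox,(X[...,:2]-c)@oy,X[...,2]],-1)
m=(L[...,0]<-.142)&(abs(L[...,1]+.05)<.05)&(abs(L[...,2]-.155)<.02)
Q=L[m];print(len(Q),Q.min(0),Q.max(0),np.median(Q,0))
f=(abs(L[...,0]+.13)<.02)&(abs(L[...,1])<.15)&(L[...,2]<.12)&(L[...,2]>.03)&(L[...,1]>-.0)
print("face x",np.median(L[f][:,0]),np.polyfit(L[f][:,1],L[f][:,0],1))
print(togo(s,[.6513,-.0602,.33],-17.5))
E
```

```text
[[-0.001  0.328 -0.945]
 [ 0.002 -0.945 -0.328]
 [-1.    -0.002 -0.   ]]
yaw y -70.87418334516046
mug [ 0.701 -0.331  0.006] [ 0.699 -0.33   0.005]
bowl [ 0.477 -0.385  0.006] [ 0.475 -0.384  0.005]
jar [0.738 0.151 0.285] [0.736 0.153 0.283]
193 [-0.21325081 -0.06549167  0.14969412] [-0.14225019 -0.03801598  0.16579207] [-0.18047678 -0.05197094  0.15972631]
face x -0.1282680222449848 [-0.02685215 -0.12727756]
([array([-0.932, -0.001,  0.002]), array([2.21e+00, 2.00e-03, 1.00e-03])], array([ -7.7 , -40.43, -59.56]))
```

arm_command(series=[[[0,0,0,-4,0,0,1],[0,0,0,-3.7,0,0,1],[0,0,0,0,-2.5,-3.7,1],[0,0,0,0,-2.5,-3.7,1],[0,0,0,0,-2.5,-3.7,1],[0,0,0,0,-2.5,-3.7,1],[0,0,0,0,-2.5,-3.7,1],[0,0,0,0,-2.5,-3.7,1],[0,0,0,0,-2.5,-3.7,1],[0,0,0,0,-2.5,-3.7,1]]])

```text
time: 1.15
tool_pos: [0.4381, -0.3452, 0.3278]
tcp_rot: [2.049, 0.342, -2.052]
wrist_force: [0.8, 0.2, 0.6]
width: 1.0
```

```bash
python3 - <<'E'
from h import *
from workcell import bot
s=bot.read_state();print(s["time"],s["tool_pos"],s["wrist_force"],togo(s,[.6513,-.0602,.33],-17.5))
E
```

```text
1.15 [ 0.43810441 -0.3451771   0.3278497 ] [0.78218438 0.17923963 0.61518555] ([array([-0.943, -0.004,  0.008]), array([2.199, 0.01 , 0.004])], array([ -0.05, -20.28, -29.25]))
```

arm_command(series=[[[0,0,0,0,-2.55,-3.65,1],[0,0,0,0,-2.55,-3.65,1],[0,0,0,0,-2.55,-3.65,1],[0,0,0,0,-2.55,-3.65,1],[0,0,0,0,-2.55,-3.65,1],[0,0,0,0,-2.55,-3.65,1],[0,0,0,0,-2.5,-3.65,1],[0,0,0,0,-2.5,-3.65,1],[-0.13,0,0,0,0,0,1],[-0.13,0,0,0,0,0,1]]])

```text
time: 2.15
tool_pos: [0.6587, -0.0392, 0.3251]
tcp_rot: [1.881, 0.592, -1.888]
wrist_force: [0.1, -0.3, 0.4]
width: 0.998
```

arm_command(series=[[[-0.13,0,0,0,0,0,1],[-0.13,0,0,0,0,0,1],[-0.13,0,0,0,0,0,1],[-0.13,0,0,0,0,0,1],[-0.13,0,0,0,0,0,1],[0,0,0,0,0,0,1]]])

```text
time: 2.75
tool_pos: [0.6579, -0.0368, 0.3208]
tcp_rot: [1.42, 1.075, -1.428]
wrist_force: [-0.4, -1.0, -0.7]
width: 0.998
```

```bash
python3 - <<'E'
from h import *
from workcell import bot
s=bot.read_state();print(s["time"],s["tool_pos"],s["wrist_force"],togo(s,[.6513,-.0602,.158],-17.5),s["q"])
n="wrist";i=bot.camera_info(n); p,d=bot.read_camera(n)
cv2.imwrite(f"pics/{n}1.png",p); np.savez(f"{n}1.npz",p=p,d=d,K=i["K"],E=i["extrinsics"])
E
```

```text
2.75 [ 0.65786967 -0.03681369  0.32079391] [-0.35456967 -1.0064027  -0.74502957] ([array([ 0.014, -0.006,  0.016]), array([-3.127, -0.026, -0.01 ])], array([16.26,  0.31,  2.53])) [-0.09834067  0.21041932  1.54634135  0.00951996  1.3996237   0.19119652]
```

View pics/wrist1.png

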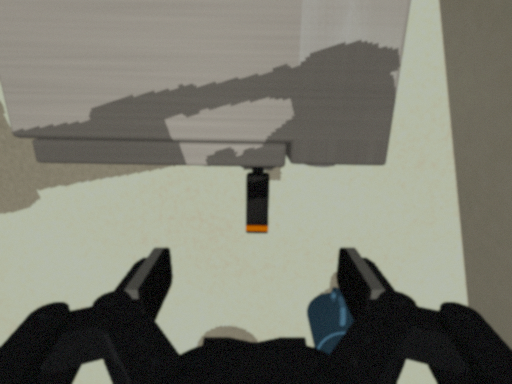

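The wrist view shows the black tab at columns 247–269, rows 170–234, with its orange end at row 229. The door's front edge is at row ~165. I'll cast these onto the tab's top plane.

```bash
python3 - <<'E'
from h import *
p,d,X,K,E=cloud("wrist1.npz")
g=p.max(2)
for r in (185,200,215):
    row=g[r,235:282].astype(int); print(r,row.tolist())
def ray(u,v,z):
    w=E[:3,:3]@np.array([(u-K[0,2])/K[0,0],(v-K[1,2])/K[1,1],1]); return E[:3,3]+w*(z-E[2,3])/w[2]
ox=np.array([.300,.954]);oy=np.array([-.954,.300]);c=np.array([.6576,.1265])
loc=lambda P:np.round([(P[:2]-c)@ox,(P[:2]-c)@oy],4)
hsv=cv2.cvtColor(p,cv2.COLOR_BGR2HSV); o=(hsv[...,0]<15)&(hsv[...,1]>180)&(hsv[...,2]>100)
v,u=np.where(o);k=(abs(u-257)<20)&(abs(v-229)<10);print("orange",u[k].min(),u[k].max(),v[k].min(),v[k].max())
for r in (180,190,200,210,220):
    m=np.where(g[r,240:280]<45)[0]+240
    P=ray(m.min()-.5,r,.161);Q=ray(m.max()+.5,r,.161);print(r,m.min(),m.max(),P.round(4),Q.round(4),loc(P),loc(Q))
P=ray(257.5,v[k].max()+.5,.158);print("tip",P.round(4),loc(P))
for u,vv in((50,164),(150,164),(275,165)):
    P=ray(u,vv,.186);print("dooredge",loc(P))
for u,vv in((300,164),(385,164)):
    P=ray(u,vv,.2);print("columnedge",loc(P))
E
```

```text
185 [184, 183, 182, 183, 183, 184, 184, 186, 184, 179, 156, 115, 58, 30, 17, 9, 23, 19, 18, 15, 21, 21, 21, 20, 19, 3, 16, 20, 14, 23, 24, 18, 38, 91, 143, 173, 184, 186, 182, 184, 184, 183, 185, 184, 184, 185, 184]
200 [177, 182, 182, 183, 185, 183, 182, 182, 181, 174, 156, 114, 60, 32, 23, 31, 30, 30, 30, 33, 30, 28, 32, 33, 33, 39, 31, 25, 30, 30, 29, 34, 64, 117, 159, 178, 184, 183, 182, 183, 185, 183, 185, 184, 184, 185, 185]
215 [183, 184, 184, 184, 183, 185, 184, 183, 184, 177, 156, 104, 55, 36, 35, 34, 25, 32, 32, 34, 31, 33, 27, 32, 33, 33, 32, 29, 36, 29, 32, 45, 87, 141, 175, 183, 184, 185, 186, 185, 185, 185, 185, 185, 186, 184, 185]
orange 247 266 225 231
180 248 267 [ 0.6487 -0.0298  0.161 ] [ 0.6682 -0.0355  0.161 ] [-0.1517 -0.0384] [-0.1514 -0.0587]
190 248 267 [ 0.6456 -0.0399  0.161 ] [ 0.6653 -0.0457  0.161 ] [-0.1623 -0.0384] [-0.162 -0.059]
200 248 266 [ 0.6424 -0.0502  0.161 ] [ 0.6613 -0.0558  0.161 ] [-0.1732 -0.0385] [-0.1728 -0.0582]
210 248 266 [ 0.6391 -0.0608  0.161 ] [ 0.6583 -0.0664  0.161 ] [-0.1842 -0.0386] [-0.1838 -0.0585]
220 248 265 [ 0.6358 -0.0716  0.161 ] [ 0.6541 -0.077   0.161 ] [-0.1955 -0.0386] [-0.1951 -0.0577]
tip [ 0.6418 -0.0886  0.158 ] [-0.21   -0.0495]
dooredge [-0.1334  0.1428]
dooredge [-0.1318  0.0501]
dooredge [-0.1309 -0.0642]
columnedge [-0.1269 -0.0848]
columnedge [-0.1257 -0.1571]
```

arm_command(series=[[[0.014,-0.006,0.016,0,0.2,2.5,0.75],[0,0,0,4,0,0,0.75],[0,0,0,4,0,0,0.75],[0,0,0,3,0,0,0.75],[0,0,0,0,0,0,0.75]]], newtons=25)

```text
time: 3.3
tool_pos: [0.6538, -0.0625, 0.2096]
tcp_rot: [1.447, 1.034, -1.44]
wrist_force: [0.1, -0.6, -0.4]
width: 0.746
```

```bash
python3 - <<'E'
from h import *
from workcell import bot
s=bot.read_state();print(s["time"],s["tool_pos"],s["wrist_force"],togo(s,[.6503,-.0599,.158],-17.5),s["width"])
E
```

```text
3.3 [ 0.65378452 -0.06246678  0.2095797 ] [ 0.0910312  -0.55527506 -0.41594757] ([array([-0.02 , -0.001, -0.005]), array([ 3.122e+00, -8.000e-03,  1.000e-03])], array([ 5.16, -0.44, -0.13])) 0.7464934234051801
```

arm_command(series=[[[-0.02,0,-0.005,0,-0.42,-0.15,0.75],[0,0,0,2,0,0,0.75],[0,0,0,2,0,0,0.75],[0,0,0,1.1,0,0,0.75],[0,0,0,0,0,0,0.75]]])

```text
time: 3.8
tool_pos: [0.6547, -0.0594, 0.1667]
tcp_rot: [1.438, 1.041, -1.422]
wrist_force: [0.3, 0.1, 0.1]
width: 0.747
```

```bash
python3 - <<'E'
from h import *
from workcell import bot
s=bot.read_state();print(s["time"],s["tool_pos"],s["wrist_force"],togo(s,[.6503,-.0599,.158],-17.5),s["width"])
n="wrist"; p,d=bot.read_camera(n)
cv2.imwrite(f"pics/{n}2.png",p)
E
```

```text
3.8 [ 0.65470971 -0.0593608   0.16668885] [0.34636365 0.12664029 0.06006247] ([array([-0.002, -0.003, -0.011]), array([ 3.14 , -0.017,  0.005])], array([ 0.86, -0.41,  0.19])) 0.7473758942210427
```

View pics/wrist2.png

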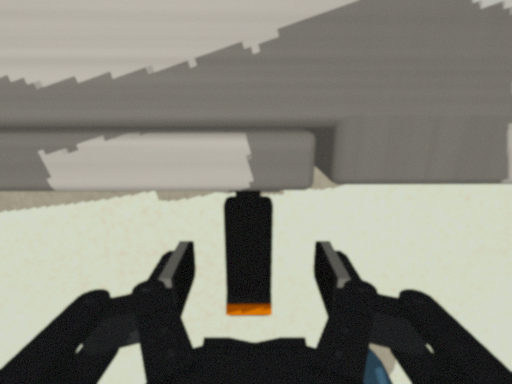

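The tab (columns 225–271, orange tip at row 308) lies between the fingers (inner edges at 192 and 316). It is ~6 px left of centre, so I'll shift by that and go down.

arm_command(series=[[[0,0,-0.01,0.9,-0.4,0.15,0.75],[0,0,0,0,0,0,0.75]]])

```text
time: 4.05
tool_pos: [0.6526, -0.0597, 0.1614]
tcp_rot: [1.437, 1.046, -1.425]
wrist_force: [0.6, 0.8, -0.8]
width: 0.742
```

```bash
python3 - <<'E'
from h import *
from workcell import bot
s=bot.read_state();print(s["time"],s["tool_pos"],s["wrist_force"],togo(s,[.6503,-.0599,.158],-17.5),s["width"])
E
```

```text
4.05 [ 0.65263834 -0.05974673  0.16140953] [ 0.57934189  0.79034168 -0.75409998] ([array([-0.001, -0.004, -0.006]), array([ 3.14 , -0.009,  0.007])], array([ 0.34, -0.22,  0.09])) 0.7422968608483643
```

arm_command(series=[[[0,0,0,0.4,-0.3,0.1,0.75],[0,0,0,0.2,-0.1,0.1,0.75]]])

```text
time: 4.25
tool_pos: [0.6491, -0.0606, 0.1567]
tcp_rot: [1.439, 1.044, -1.423]
wrist_force: [0.1, 0.1, -0.5]
width: 0.744
```

```bash
python3 - <<'E'
from h import *
from workcell import bot
s=bot.read_state();print(s["time"],s["tool_pos"],s["wrist_force"],togo(s,[.6503,-.0599,.158],-17.5),s["width"])
E
```

```text
4.25 [ 0.64908782 -0.06056685  0.15672186] [ 0.0634837   0.09245651 -0.50836032] ([array([-0.001, -0.005, -0.009]), array([ 3.14 , -0.013,  0.008])], array([-0.13,  0.1 , -0.1 ])) 0.7442739889713563
```

Positioned within 1.5 mm. Closing with light grip.

arm_command(series=[[[0,0,0,0,0,0,0.2],[0,0,0,0,0,0,0.2],[0,0,0,0,0,0,0.2],[0,0,0,0,0,0,0.2],[0,0,0,0,0,0,0.2]]], newtons=25)

```text
time: 4.75
tool_pos: [0.6507, -0.0616, 0.1572]
tcp_rot: [1.44, 1.04, -1.419]
wrist_force: [1.6, -0.0, -0.2]
width: 0.272
```

```bash
cat > st.py <<'E'
from h import *
from workcell import bot
s=bot.read_state()
ox=np.array([.300,.954,0]);oy=np.array([-.954,.300,0]);c=np.array([.6576,.1265,0])
l=lambda v:np.round([v@ox,v@oy,v[2]],4)
print(round(s["time"],2),"loc",l(s["tool_pos"]-c),"F",l(s["wrist_force"]).round(2),"T",l(s["torque"]).round(2),"w",round(s["width"],3),togo(s,[.6503,-.0599,.158],-17.5)[0][0],togo(s,[.6503,-.0599,.158],-17.5)[1])
E
python3 st.py
```

```text
4.75 loc [-0.1815 -0.0498  0.1572] F [ 0.49 -1.57 -0.18] T [ 0.08 -0.06  0.03] w 0.272 [-0.002 -0.005 -0.013] [-0.08 -0.09 -0.15]
```

arm_command(series=[[[0,0,0,-0.15,0,0,0.2],[0,0,0,-0.15,0,0,0.2]]])

```text
time: 4.95
tool_pos: [0.6505, -0.0619, 0.1582]
tcp_rot: [1.439, 1.04, -1.42]
wrist_force: [4.0, -1.4, -8.2]
width: 0.272
```

```bash
python3 st.py
```

```text
4.95 loc [-0.1819 -0.0497  0.1582] F [-0.08 -4.24 -8.15] T [-0.64  0.23 -0.06] w 0.272 [-0.002 -0.004 -0.013] [ 0.02 -0.08 -0.19]
```

arm_command(series=[[[0,0,0,0,0,0,0.2]]])

```text
time: 5.05
tool_pos: [0.6505, -0.0619, 0.1576]
tcp_rot: [1.439, 1.04, -1.421]
wrist_force: [3.8, 0.2, -3.2]
width: 0.273
```

```bash
python3 st.py
```

```text
5.05 loc [-0.1819 -0.0497  0.1576] F [ 1.34 -3.55 -3.15] T [-0.36 -0.08 -0.04] w 0.273 [-0.002 -0.004 -0.013] [-0.04 -0.08 -0.19]
```

arm_command(series=[[[0,0,0,-0.2,0,0,0.2],[0,0,0,-0.2,0,0,0.2]]], newtons=20)

```text
time: 5.25
tool_pos: [0.6503, -0.0621, 0.1602]
tcp_rot: [1.439, 1.04, -1.421]
wrist_force: [5.2, -2.5, -8.6]
width: 0.275
```

```bash
python3 st.py
```

```text
5.25 loc [-0.1822 -0.0496  0.1602] F [-0.85 -5.73 -8.62] T [-0.72  0.22 -0.1 ] w 0.275 [-0.002 -0.003 -0.012] [ 0.22 -0.07 -0.21]
```

arm_command(series=[[[0,0,0,-0.1,0.15,0,0.2],[0,0,0,-0.15,0.1,0,0.2]]])

```text
time: 5.45
tool_pos: [0.6503, -0.0622, 0.161]
tcp_rot: [1.436, 1.045, -1.426]
wrist_force: [2.1, 1.5, -9.0]
width: 0.276
```

```bash
python3 st.py
```

```text
5.45 loc [-0.1822 -0.0497  0.161 ] F [ 2.02 -1.57 -9.01] T [-0.26  0.12 -0.09] w 0.276 [-0.002 -0.003 -0.006] [ 0.3  -0.07 -0.21]
```

arm_command(series=[[[0,0,0,-0.15,0,0,0.2],[0,0,0,-0.15,0,0,0.2]]])

```text
time: 5.65
tool_pos: [0.6503, -0.0621, 0.1633]
tcp_rot: [1.436, 1.045, -1.427]
wrist_force: [3.7, -0.4, -9.2]
width: 0.274
```

```bash
python3 st.py
```

```text
5.65 loc [-0.1821 -0.0496  0.1633] F [ 0.74 -3.61 -9.16] T [-0.42  0.1  -0.07] w 0.274 [-0.002 -0.003 -0.005] [ 0.53 -0.06 -0.21]
```

arm_command(series=[[[0,0,0,0,0.05,0,0.2]]])

```text
time: 5.75
tool_pos: [0.6503, -0.0621, 0.1634]
tcp_rot: [1.435, 1.046, -1.427]
wrist_force: [1.1, 1.0, -7.3]
width: 0.276
```

```bash
python3 st.py; python3 - <<'E'
from h import *
from workcell import bot
p,d=bot.read_camera("scene")
a=cv2.resize(p[140:240,215:315],None,fx=6,fy=6,interpolation=cv2.INTER_CUBIC);cv2.imwrite("pics/s3.png",a)
p,d=bot.read_camera("wrist");cv2.imwrite("pics/w3.png",p)
E
```

```text
5.75 loc [-0.1821 -0.0496  0.1634] F [ 1.25 -0.75 -7.26] T [-0.04  0.14 -0.03] w 0.276 [-0.002 -0.003 -0.004] [ 0.54 -0.07 -0.21]
```

View pics/s3.png

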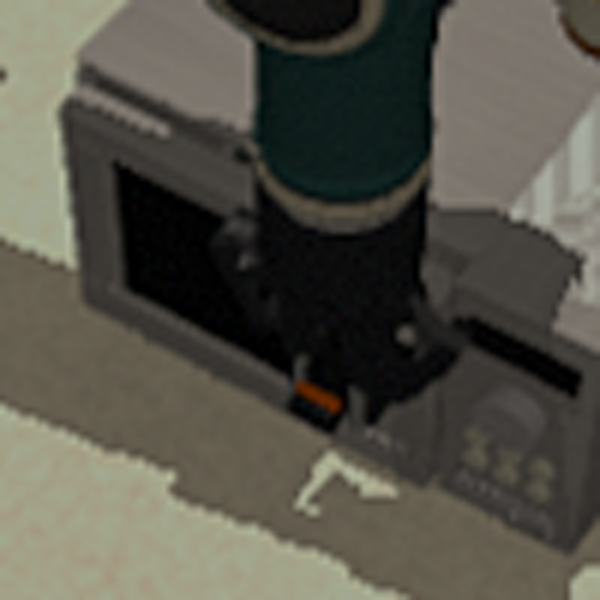

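View pics/w3.png

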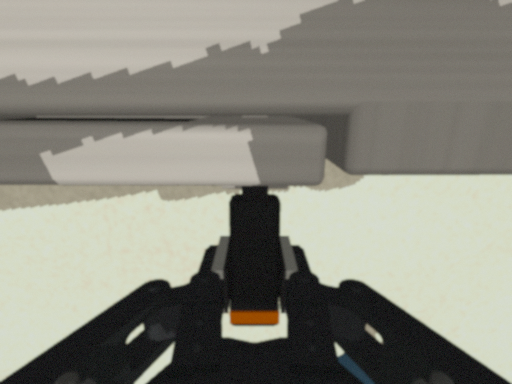

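The scene view shows the orange tip at crop (318,398), between the fingers, and the wrist view has the tab pinched at columns 230–280. I'll carry on lifting in small steps and watch the force.

arm_command(series=[[[0,0,0,-0.12,0,0,0.2],[0,0,0,-0.12,0,0,0.2]]])

```text
time: 6.05
tool_pos: [0.6502, -0.062, 0.1656]
tcp_rot: [1.436, 1.046, -1.427]
wrist_force: [3.2, -0.2, -9.2]
width: 0.275
```

```bash
python3 st.py
```

```text
6.05 loc [-0.182  -0.0495  0.1656] F [ 0.75 -3.11 -9.19] T [-0.34  0.13 -0.06] w 0.275 [-0.002 -0.003 -0.004] [ 0.76 -0.06 -0.2 ]
```

arm_command(series=[[[0,0,0,-0.12,0,-0.02,0.2]]])

```text
time: 6.15
tool_pos: [0.6503, -0.0618, 0.1667]
tcp_rot: [1.436, 1.046, -1.427]
wrist_force: [2.9, 0.6, -9.0]
width: 0.277
```

```bash
python3 st.py
```

```text
6.15 loc [-0.1819 -0.0495  0.1667] F [ 1.41 -2.64 -9.01] T [-0.36  0.18 -0.09] w 0.277 [-0.002 -0.003 -0.004] [ 0.87 -0.06 -0.18]
```

arm_command(series=[[[0,0,0,-0.12,0.03,-0.03,0.2]]])

```text
time: 6.25
tool_pos: [0.6504, -0.0616, 0.1678]
tcp_rot: [1.435, 1.046, -1.428]
wrist_force: [2.3, 0.8, -10.1]
width: 0.274
```

arm_command(series=[[[0,0,0,-0.1,0,-0.03,0.2]]])

```text
time: 6.35
tool_pos: [0.6505, -0.0615, 0.1688]
tcp_rot: [1.435, 1.046, -1.428]
wrist_force: [2.4, -1.8, -9.2]
width: 0.28
```

arm_command(series=[[[0,0,0,-0.1,0.03,-0.03,0.2]]])

```text
time: 6.45
tool_pos: [0.6505, -0.0613, 0.1697]
tcp_rot: [1.435, 1.047, -1.429]
wrist_force: [1.6, 0.2, -8.6]
width: 0.27
```

```bash
python3 st.py
```

```text
6.45 loc [-0.1813 -0.0496  0.1697] F [ 0.66 -1.5  -8.57] T [-0.19  0.22 -0.16] w 0.27 [-0.002 -0.002 -0.003] [ 1.17 -0.07 -0.12]
```

arm_command(series=[[[0,0,0,-0.1,0,-0.03,0.2]]])

```text
time: 6.55
tool_pos: [0.6506, -0.0611, 0.1706]
tcp_rot: [1.435, 1.047, -1.429]
wrist_force: [2.4, -0.0, -9.5]
width: 0.274
```

```bash
python3 st.py
```

```text
6.55 loc [-0.181  -0.0496  0.1706] F [ 0.68 -2.25 -9.47] T [-0.36  0.21 -0.12] w 0.274 [-0.002 -0.002 -0.003] [ 1.26 -0.06 -0.1 ]
```

arm_command(series=[[[0,0,0,-0.1,0.03,-0.06,0.2]]])

```text
time: 6.65
tool_pos: [0.6507, -0.0608, 0.1715]
tcp_rot: [1.434, 1.047, -1.43]
wrist_force: [1.0, -0.6, -9.5]
width: 0.278
```

arm_command(series=[[[0,0,0,-0.1,0,-0.05,0.2]]])

```text
time: 6.75
tool_pos: [0.6508, -0.0605, 0.1725]
tcp_rot: [1.433, 1.047, -1.43]
wrist_force: [2.4, -1.1, -10.3]
width: 0.27
```

```bash
python3 st.py
```

```text
6.75 loc [-0.1804 -0.0496  0.1725] F [ -0.37  -2.63 -10.3 ] T [-0.35  0.26 -0.13] w 0.27 [-0.002 -0.001 -0.002] [ 1.45 -0.06 -0.04]
```

arm_command(series=[[[0,0,0,-0.1,0.02,-0.05,0.2]]])

```text
time: 6.85
tool_pos: [0.6509, -0.0602, 0.1735]
tcp_rot: [1.433, 1.047, -1.431]
wrist_force: [1.8, -1.1, -9.7]
width: 0.276
```

arm_command(series=[[[0,0,0,-0.1,0,-0.05,0.2]]])

```text
time: 6.95
tool_pos: [0.651, -0.0598, 0.1744]
tcp_rot: [1.433, 1.047, -1.431]
wrist_force: [1.8, -1.8, -10.5]
width: 0.27
```

```bash
python3 st.py
```

```text
6.95 loc [-0.1798 -0.0496  0.1744] F [ -1.21  -2.24 -10.48] T [-0.32  0.46 -0.16] w 0.27 [-0.002 -0.    -0.001] [ 1.64 -0.06  0.03]
```

arm_command(series=[[[0,0,0,-0.09,0.02,-0.03,0.2]]])

```text
time: 7.05
tool_pos: [0.6511, -0.0596, 0.1753]
tcp_rot: [1.432, 1.047, -1.431]
wrist_force: [0.4, -0.5, -9.6]
width: 0.274
```

```bash
python3 st.py
```

```text
7.05 loc [-0.1795 -0.0496  0.1753] F [-0.33 -0.51 -9.57] T [-0.27  0.24 -0.16] w 0.274 [-0.002 -0.    -0.001] [ 1.73 -0.07  0.06]
```

arm_command(series=[[[0,0,0,-0.09,0,-0.03,0.2]]])

```text
time: 7.15
tool_pos: [0.6512, -0.0593, 0.1761]
tcp_rot: [1.432, 1.047, -1.431]
wrist_force: [2.1, -1.2, -10.1]
width: 0.273
```

```bash
python3 st.py
```

```text
7.15 loc [-0.1792 -0.0496  0.1761] F [ -0.53  -2.36 -10.14] T [-0.38  0.34 -0.12] w 0.273 [-0.002 -0.    -0.001] [ 1.81 -0.07  0.09]
```

arm_command(series=[[[0,0,0,-0.09,0.02,-0.04,0.2]]])

```text
time: 7.25
tool_pos: [0.6513, -0.0589, 0.177]
tcp_rot: [1.432, 1.048, -1.432]
wrist_force: [0.6, -1.6, -10.6]
width: 0.271
```

arm_command(series=[[[0,0,0,-0.09,0,-0.04,0.2]]])

```text
time: 7.35
tool_pos: [0.6514, -0.0585, 0.1779]
tcp_rot: [1.432, 1.048, -1.432]
wrist_force: [1.3, -1.0, -10.1]
width: 0.276
```

```bash
python3 st.py
```

```text
7.35 loc [-0.1784 -0.0496  0.1779] F [ -0.54  -1.52 -10.09] T [-0.34  0.34 -0.09] w 0.276 [-0.002  0.    -0.   ] [ 1.99 -0.07  0.16]
```

arm_command(series=[[[0,0,0,-0.09,0.02,-0.04,0.2]]])

```text
time: 7.45
tool_pos: [0.6516, -0.0582, 0.1787]
tcp_rot: [1.432, 1.048, -1.432]
wrist_force: [1.3, -0.8, -11.1]
width: 0.275
```

arm_command(series=[[[0,0,0,-0.09,0,-0.04,0.2]]])

```text
time: 7.55
tool_pos: [0.6517, -0.0578, 0.1796]
tcp_rot: [1.432, 1.048, -1.432]
wrist_force: [1.7, -1.7, -11.3]
width: 0.275
```

```bash
python3 st.py; python3 - <<'E'
from h import *
from workcell import bot
p,d=bot.read_camera("wrist");cv2.imwrite("pics/w4.png",p)
E
```

```text
7.55 loc [-0.1776 -0.0496  0.1796] F [ -1.14  -2.12 -11.27] T [-0.42  0.36 -0.19] w 0.275 [-0.002  0.     0.   ] [ 2.16 -0.06  0.24]
```

View pics/w4.png

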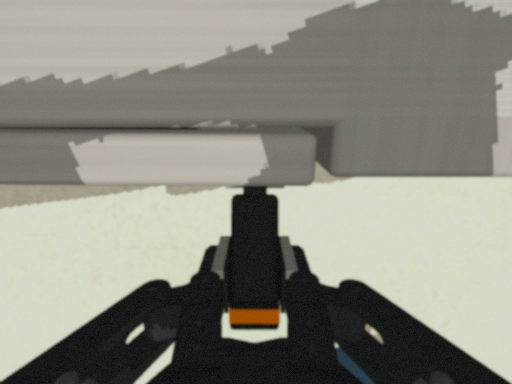

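The wrist view shows the tab now clearly tilted, with its orange end face larger (231–279, rows 308–327) and the door still shut. Next is a light outward pull test.

arm_command(series=[[[0,0,0,0,0.02,0.1,0.2]]])

```text
time: 7.7
tool_pos: [0.6516, -0.0581, 0.1797]
tcp_rot: [1.433, 1.049, -1.432]
wrist_force: [0.6, 1.7, -10.6]
width: 0.275
```

```bash
python3 st.py
```

```text
7.7 loc [-0.1779 -0.0496  0.1797] F [  1.75  -0.04 -10.62] T [-0.21 -0.12 -0.18] w 0.275 [-0.002 -0.001  0.001] [ 2.16 -0.06  0.21]
```

arm_command(series=[[[0,0,0,0,0,0.1,0.2]]])

```text
time: 7.8
tool_pos: [0.6514, -0.0584, 0.1796]
tcp_rot: [1.434, 1.05, -1.432]
wrist_force: [2.4, 2.5, -9.7]
width: 0.274
```

```bash
python3 st.py
```

```text
7.8 loc [-0.1783 -0.0495  0.1796] F [ 3.11 -1.57 -9.7 ] T [-0.35 -0.12 -0.27] w 0.274 [-0.002 -0.002  0.001] [ 2.16 -0.06  0.18]
```

arm_command(series=[[[0,0,0,0,0,0.12,0.2]]])

```text
time: 7.9
tool_pos: [0.6512, -0.0586, 0.1796]
tcp_rot: [1.436, 1.051, -1.431]
wrist_force: [3.4, 3.5, -10.3]
width: 0.278
```

```bash
python3 st.py
```

```text
7.9 loc [-0.1785 -0.0495  0.1796] F [  4.36  -2.17 -10.32] T [-0.24 -0.56 -0.33] w 0.278 [-0.003 -0.004  0.001] [ 2.16 -0.05  0.16]
```

arm_command(series=[[[0,0,0,-0.09,0.02,-0.03,0.2]]])

```text
time: 8.0
tool_pos: [0.6513, -0.0583, 0.1801]
tcp_rot: [1.436, 1.051, -1.431]
wrist_force: [1.7, -0.4, -11.1]
width: 0.278
```

```bash
python3 st.py
```

```text
8.0 loc [-0.1782 -0.0495  0.1801] F [  0.08  -1.71 -11.09] T [-0.25  0.11 -0.18] w 0.278 [-0.003 -0.004  0.001] [ 2.21 -0.05  0.19]
```

arm_command(series=[[[0,0,0,-0.08,0.02,-0.03,0.2]]])

```text
time: 8.1
tool_pos: [0.6514, -0.0581, 0.1807]
tcp_rot: [1.435, 1.051, -1.432]
wrist_force: [1.0, 0.4, -10.8]
width: 0.273
```

```bash
python3 st.py
```

```text
8.1 loc [-0.178  -0.0495  0.1807] F [  0.65  -0.86 -10.85] T [-0.21  0.06 -0.21] w 0.273 [-0.003 -0.004  0.002] [ 2.27 -0.05  0.21]
```

arm_command(series=[[[0,0,0,-0.09,0.02,-0.01,0.2]]])

```text
time: 8.2
tool_pos: [0.6515, -0.058, 0.1813]
tcp_rot: [1.435, 1.052, -1.432]
wrist_force: [2.2, 1.6, -12.2]
width: 0.272
```

```bash
python3 st.py
```

```text
8.2 loc [-0.1778 -0.0495  0.1813] F [  2.21  -1.6  -12.21] T [-0.34 -0.19 -0.14] w 0.272 [-0.003 -0.004  0.002] [ 2.33 -0.05  0.23]
```

arm_command(series=[[[0,0,0,-0.08,0,-0.01,0.2]]])

```text
time: 8.3
tool_pos: [0.6515, -0.0578, 0.182]
tcp_rot: [1.435, 1.052, -1.432]
wrist_force: [2.2, 1.0, -12.1]
width: 0.274
```

```bash
python3 st.py
```

```text
8.3 loc [-0.1776 -0.0495  0.182 ] F [  1.62  -1.75 -12.12] T [-0.26 -0.07 -0.25] w 0.274 [-0.003 -0.004  0.003] [ 2.4  -0.04  0.25]
```

arm_command(series=[[[0,0,0,0,0.02,0.1,0.2],[0,0,0,0,0,0.1,0.2]]])

```text
time: 8.5
tool_pos: [0.6508, -0.0591, 0.1821]
tcp_rot: [1.436, 1.053, -1.433]
wrist_force: [1.8, 2.7, -11.9]
width: 0.279
```

```bash
python3 st.py
```

```text
8.5 loc [-0.179  -0.0492  0.1821] F [  3.12  -0.9  -11.92] T [-0.24 -0.39 -0.51] w 0.279 [-0.003 -0.005  0.004] [ 2.41 -0.02  0.11]
```

arm_command(series=[[[0,0,0,0,0,0.12,0.2]]])

```text
time: 8.6
tool_pos: [0.6504, -0.0598, 0.1821]
tcp_rot: [1.437, 1.054, -1.433]
wrist_force: [1.7, 4.4, -12.0]
width: 0.274
```

```bash
python3 st.py
```

```text
8.6 loc [-0.1799 -0.049   0.1821] F [  4.69  -0.34 -12.02] T [-0.18 -0.41 -0.67] w 0.274 [-0.004 -0.006  0.004] [2.41 0.   0.03]
```

arm_command(series=[[[0,0,0,0,0,0.1,0.2]]])

```text
time: 8.7
tool_pos: [0.6501, -0.0604, 0.182]
tcp_rot: [1.439, 1.054, -1.433]
wrist_force: [1.0, 4.5, -12.5]
width: 0.272
```

```bash
python3 st.py
```

```text
8.7 loc [-0.1806 -0.0489  0.182 ] F [  4.55   0.4  -12.48] T [-0.2  -0.54 -0.73] w 0.272 [-0.005 -0.007  0.004] [ 2.4   0.02 -0.04]
```

```bash
python3 - <<'E'
from h import *
from workcell import bot
p,d=bot.read_camera("wrist")
q=cv2.imread("pics/w4.png")
cv2.imwrite("pics/w5.png",np.vstack([q[90:340,120:390],p[90:340,120:390]]))
E
```

```text
(no output)
```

View pics/w5.png

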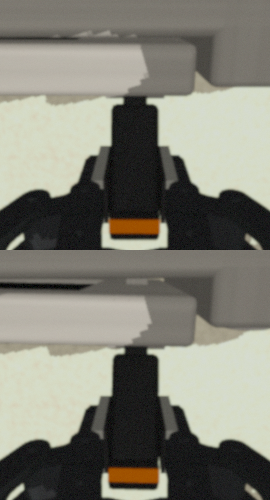

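Compared with the earlier crop, the door has moved ~7 px (3 mm) against the fixed column with under 5 N, more than the 2 mm play, so the latch is free. I'll keep the lift and draw along the arc.

arm_command(series=[[[0.01,0,0,0,-0.05,0.25,0.2],[0.012,0,0,0,-0.06,0.25,0.2]]])

```text
time: 8.95
tool_pos: [0.6477, -0.0642, 0.182]
tcp_rot: [1.457, 1.041, -1.449]
wrist_force: [2.8, 4.1, -11.7]
width: 0.276
```

```bash
python3 st.py
```

```text
8.95 loc [-0.1849 -0.0478  0.182 ] F [  4.73  -1.46 -11.73] T [-0.29 -0.49 -0.65] w 0.276 [-0.029 -0.009  0.004] [ 2.41  0.11 -0.47]
```

arm_command(series=[[[0.025,0,0,-0.01,-0.13,0.5,0.2],[0.025,0,0,-0.01,-0.13,0.5,0.2],[0.025,0,0,-0.01,-0.13,0.5,0.2],[0.025,0,0,-0.01,-0.13,0.5,0.2]]])

```text
time: 9.35
tool_pos: [0.6351, -0.0821, 0.1821]
tcp_rot: [1.532, 0.976, -1.524]
wrist_force: [2.6, 2.5, -12.2]
width: 0.274
```

```bash
cat >> st.py <<'E'
# door angle from grip pos about hinge; grip out distance a
H=c-.130*ox+.155*oy
r=(s["tool_pos"]-H)[:2]; r=np.array([r@ox[:2],r@oy[:2]])
rho=np.hypot(*r); a=np.sqrt(max(rho**2-.204**2,0)); th=np.arctan2(-r[0],-r[1])-np.arctan2(a,.204)
print("rho",rho.round(4),"a",round(a,4),"theta(a)",round(th,3),"theta(a=.045)",round(np.arctan2(-r[0],-r[1])-np.arctan2(.045,.204),3))
E
python3 st.py
```

```text
9.35 loc [-0.2057 -0.0411  0.1821] F [  3.12  -1.71 -12.2 ] T [-0.26 -0.41 -0.61] w 0.274 [-0.135 -0.008  0.004] [ 2.43  0.44 -2.63]
rho 0.2102 a 0.0507 theta(a) 0.125 theta(a=.045) 0.151
```

arm_command(series=[[[0.05,0,0,0,-0.25,1.02,0.2],[0.06,0,0,0,-0.3,1.22,0.2],[0.06,0,0,0,-0.3,1.22,0.2],[0.06,0,0,0,-0.3,1.22,0.2]]])

```text
time: 9.75
tool_pos: [0.5996, -0.1175, 0.182]
tcp_rot: [1.698, 0.816, -1.692]
wrist_force: [1.5, 4.3, -11.7]
width: 0.269
```

```bash
python3 st.py
```

```text
9.75 loc [-0.2502 -0.0179  0.182 ] F [  4.6   -0.14 -11.73] T [-0.19 -0.54 -0.49] w 0.269 [-0.377 -0.008  0.006] [ 2.46  0.32 -7.65]
rho 0.2106 a 0.0522 theta(a) 0.357 theta(a=.045) 0.39
```

arm_command(series=[[[0.08,0,0,0,-0.42,1.62,0.2],[0.08,0,0,0,-0.42,1.62,0.2],[0.08,0,0,0,-0.42,1.62,0.2],[0.08,0,0,0,-0.42,1.62,0.2],[0.08,0,0,0,-0.42,1.62,0.2]]])

```text
time: 10.25
tool_pos: [0.5211, -0.1559, 0.1824]
tcp_rot: [1.968, 0.481, -1.965]
wrist_force: [1.8, 5.5, -11.5]
width: 0.274
```

```bash
python3 st.py
```

```text
10.25 loc [-0.3103  0.0455  0.1824] F [  5.8   -0.09 -11.47] T [-0.13 -0.66 -0.38] w 0.274 [-0.799 -0.009  0.01 ] [  2.54  -2.73 -15.84]
rho 0.211 a 0.0537 theta(a) 0.767 theta(a=.045) 0.808
```

arm_command(series=[[[0.08,0,0,0,-0.42,1.62,0.2],[0.08,0,0,0,-0.42,1.62,0.2],[0.08,0,0,0,-0.42,1.62,0.2],[0.08,0,0,0,-0.42,1.62,0.2],[0.08,0,0,0,-0.42,1.62,0.2],[0.05,0,0,0,-0.25,1.02,0.2]]])

```text
time: 10.85
tool_pos: [0.4218, -0.1563, 0.1833]
tcp_rot: [-2.209, -0.007, 2.205]
wrist_force: [5.3, 4.9, -14.2]
width: 0.278
```

```bash
python3 st.py
```

```text
10.85 loc [-0.3406  0.1401  0.1833] F [  6.25  -3.6  -14.24] T [-0.35 -0.68 -0.47] w 0.278 [-1.277 -0.013  0.014] [  2.75  -9.86 -22.73]
rho 0.2111 a 0.0542 theta(a) 1.24 theta(a=.045) 1.283
```

arm_command(series=[[[0,0,0,0.4,0,0.18,0.2],[0,0,0,0.5,0,0.15,0.2],[0,0,0,0.5,0,0.1,0.2],[0,0,0,0.5,0,0.05,0.2],[0,0,0,0.4,0,0,0.2]]])

```text
time: 11.35
tool_pos: [0.4224, -0.1573, 0.1751]
tcp_rot: [-2.235, 0.004, 2.177]
wrist_force: [-1.6, 6.8, 2.0]
width: 0.275
```

```bash
python3 st.py
```

```text
11.35 loc [-0.3413  0.1393  0.1751] F [6.04 3.53 1.98] T [ 0.22 -1.1   0.41] w 0.275 [-1.282 -0.031 -0.005] [  2.45 -10.1  -22.57]
rho 0.2118 a 0.0571 theta(a) 1.224 theta(a=.045) 1.279
```

arm_command(series=[[[0,0.03,0,0.3,0,0,0.2],[0,0,0,0.3,0,0,0.2]]])

```text
time: 11.55
tool_pos: [0.4227, -0.1574, 0.1738]
tcp_rot: [-2.273, 0.002, 2.141]
wrist_force: [-2.4, 6.3, 1.2]
width: 0.276
```

```bash
python3 st.py; python3 -c "
from workcell import bot
s=bot.read_state();print(s['q'].round(3),s['joint_vel'].round(3))"
```

```text
11.55 loc [-0.3413  0.1389  0.1738] F [5.3  4.14 1.16] T [ 0.5  -0.96  0.56] w 0.276 [-1.279 -0.059 -0.027] [  3.06 -10.05 -22.48]
rho 0.2119 a 0.0574 theta(a) 1.22 theta(a=.045) 1.277
[-0.438 -0.136  2.182  0.042  1.047  1.127] [ 0.004  0.012 -0.01   0.    -0.018 -0.009]
```

```bash
python3 - <<'E'
from h import *
from workcell import bot
a,_=bot.read_camera("scene");b,_=bot.read_camera("wrist");c,_=bot.read_camera("side")
cv2.imwrite("pics/s6.png",a);cv2.imwrite("pics/w6.png",b);cv2.imwrite("pics/d6.png",c)
print(bot.read_state()["joint_torque"].round(1))
E
```

```text
[ -2.6 -27.5 -37.2  -0.9  -1.7   0.5]
```

View pics/s6.png

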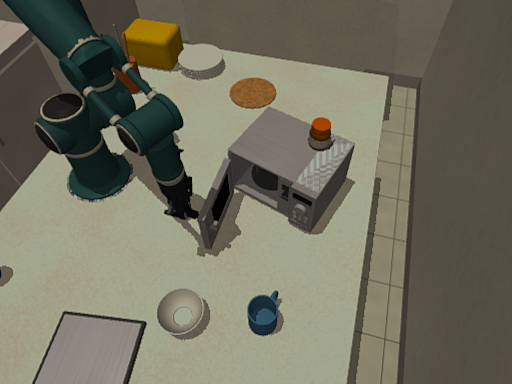

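View pics/w6.png

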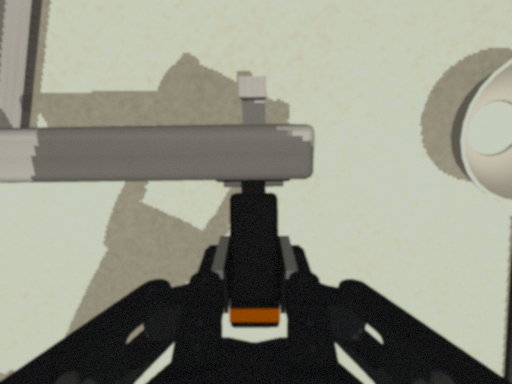

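View pics/d6.png

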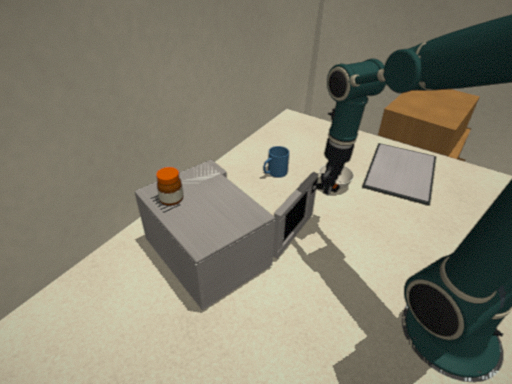

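The scene and side views show the door open ~75°, with nothing else near the arm. The wrist view shows the tab still pinched at (255,260) and the pawl out of the frame. The paddle is partly lowered, so I'll release and rise.

arm_command(series=[[[0,0,0,0,0,0,0.9],[0,0,0,0,0,0,0.9],[0,0,0,0,0,0,0.9],[0,0,0,0,0,0,0.9]]])

```text
time: 12.1
tool_pos: [0.4265, -0.1624, 0.1827]
tcp_rot: [-2.292, 0.014, 2.134]
wrist_force: [0.2, -0.0, 0.1]
width: 0.901
```

```bash
python3 st.py;python3 - <<'E'
from h import *
from workcell import bot
b,_=bot.read_camera("wrist")
cv2.imwrite("pics/w7.png",b)
E
```

```text
12.1 loc [-0.3449  0.1338  0.1827] F [ 0.02 -0.22  0.09] T [ 0.04  0.04 -0.01] w 0.901 [-1.278 -0.062 -0.045] [  4.07 -10.54 -22.  ]
rho 0.2159 a 0.0708 theta(a) 1.138 theta(a=.045) 1.255
```

View pics/w7.png

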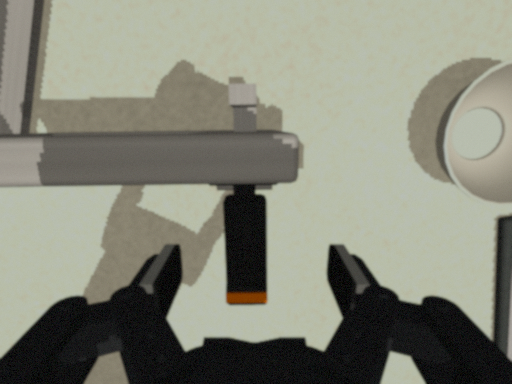

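The fingers are clear: tab at columns 225–267, pads at 182 and 328, and the tab is level again. Rising straight up.

arm_command(series=[[[0,0,0,-2,0.2,0,0.9],[0,0,0,-4,0,0,0.9],[0,0,0,-4,0,0,0.9],[0,0,0,-4,0,0,0.9],[0,0,0,0,0,0,0.9],[0,0,0,0,0,0,0.9],[0,0,0,0,0,0,0.9]]])

```text
time: 12.85
tool_pos: [0.4155, -0.1655, 0.3272]
tcp_rot: [-2.29, 0.016, 2.136]
wrist_force: [0.7, 0.5, 0.1]
width: 0.901
```

```bash
python3 st.py;python3 - <<'E'
from h import *
from workcell import bot
for n in ("wrist","scene"):
    i=bot.camera_info(n); p,d=bot.read_camera(n)
    cv2.imwrite(f"pics/{n}8.png",p); np.savez(f"{n}8.npz",p=p,d=d,K=i["K"],E=i["extrinsics"])
p0,d0,X0,_,_=cloud("scene0.npz");p1,d1,X1,_,_=cloud("scene8.npz")
for nm,(u,v) in dict(mug=(263,315),bowl=(181,312),jar=(320,127)).items():
    print(nm,np.abs(p1[v-18:v+18,u-18:u+18].astype(int)-p0[v-18:v+18,u-18:u+18]).mean().round(2))
ox=np.array([.300,.954]);oy=np.array([-.954,.300]);c=np.array([.6576,.1265]);H=c-.13*ox+.155*oy
_,_,X,_,_=cloud("wrist8.npz")
m=(abs(X[...,2]-.183)<.008)&(np.hypot(*(X[...,:2]-H).transpose(2,0,1))<.27)
P=X[m][:,:2]-H; q=np.stack([P@ox,P@oy],1); q=q[q[:,0]<-.03]
vx,vy,_,_=cv2.fitLine(q.astype(np.float32),cv2.DIST_HUBER,0,.01,.01).ravel();print(len(q),"door angle",np.arctan(abs(vx/vy)))
t=(p1*0).sum()
E
```

```text
12.85 loc [-0.3512  0.1433  0.3272] F [ 0.64 -0.51  0.14] T [ 0.06 -0.02  0.03] w 0.901 [-1.279 -0.06  -0.045] [ 18.5  -10.89 -22.09]
rho 0.2215 a 0.0862 theta(a) 1.118 theta(a=.045) 1.301
mug 3.53
bowl 5.96
jar 4.89
5261 door angle 1.2635677
```

View pics/wrist8.png

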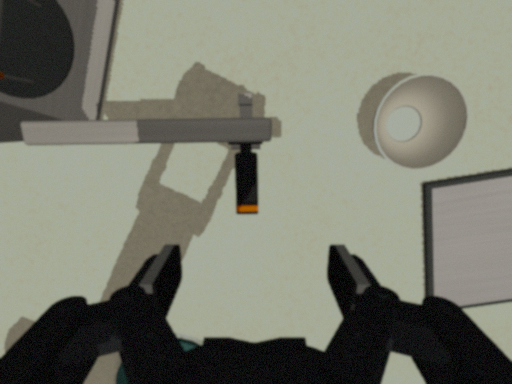

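View pics/scene8.png

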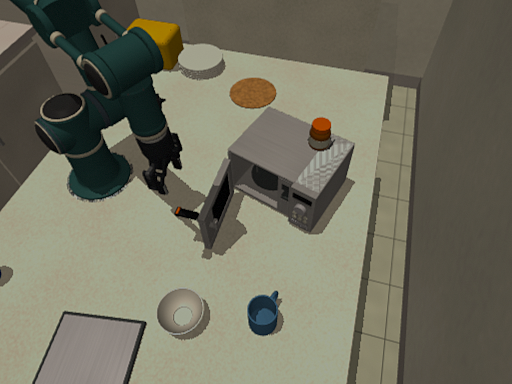

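The door stands open at about 1.26 rad and the arm is clear. Mug, bowl and jar sit at the same pixels as at the start. One check of paddle level, then hand in.

```bash
python3 - <<'E'
from h import *
from workcell import bot
_,_,X,_,_=cloud("wrist8.npz")
print("tab z along length",[np.round(np.nanmedian(X[r-2:r+3,240:254,2]),4) for r in (165,175,185,195,208)])
bot.finish_job()
E
```

```text
tab z along length [np.float64(0.1614), np.float64(0.1616), np.float64(0.1615), np.float64(0.1614), np.float64(0.1649)]
the job is handed in; nothing more can be done
```

The oven door is open at about 1.26 rad (72°), the gripper has let go, and the job is handed in at about 13 s of robot time.

- **Latch:** I pinched the paddle tab at 20–25 N and lifted it in steps of about 1 mm, with a light pull of 3–5 N to test it. At 22 mm up the door was still caught. At about 25 mm it came free, moving 3 mm against the frame, which is more than its 2 mm play.
- **Door:** I kept the paddle lifted while drawing the door off the frame and swinging it around its hinge.
- **Forces:** The lifting force read 9–12 N during the lift. I took the part above the 3–5 N spring to be friction of the tab turning between the pads. It reached 14 N once, near the end of the swing. The force on the pawl itself cannot be measured.
- **Last checks:**
  - The paddle is level: the tab's top reads 0.161–0.162 m along its length.
  - The wrist force is about zero, with the gripper some 15 cm above the paddle.
  - In the scene picture the mug, bowl and jar look to be where they were. I compared their pixels and did not re-measure their positions.
- **Did not go as planned:** Lowering the paddle before letting go only went about 10 of 26 mm, and the tool tilted slightly. The spring returned the paddle the rest of the way when the fingers opened.

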